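Build and seat a heat-sink stack on a sprung test platform

ROBOT

A 6-joint arm with a two-finger parallel gripper is mounted at the origin on a cart in front of the work surface, level with it; the furniture and walls round the work are solid. World frame = base frame: x ahead of the robot, y to its left, z up, the work surface at z = 0. Lengths are in m, angles in degrees, forces in N, time in s.
With the tool pointing down it reaches from about 0.4 to 0.825 m from the base axis. Payload 7 kg.
Tool frame: the origin (TCP) lies between the finger pads; the fingertips stand 25 mm ahead of it and the grasp point (between the pads) lies 6 mm ahead of it; z points along the fingers, y is the line along which they close (so a half turn about z gives the same grasp; the last joint's range is limited). The gripper opens to 88 mm and grips with 3 to 60 N. Pads are 19 mm wide; open, the fingers measure 130 mm over their backs; the gripper's body (78 mm by 193 mm) begins 47 mm behind the grasp point.
Start: joints at [87.955, 20.546, 0.682, 0, -70.136, -16.507], TCP at [0.215, 0.64, 0.252] pointing down, gripper open.
Joint ranges: [-176.03, 176.03], [-82.01, 121.73], [-58.28, 71.71], [-173.87, 95.51], [-174.79, -0.11], [-173.66, 173.66]. Speed limits (degrees/s): [136.94, 136.94, 172.46, 180, 180, 180].

INTERFACE

Orientations are given as [roll, pitch, yaw] about the fixed x, y, z axes, in that order (R = Rz(yaw) Ry(pitch) Rx(roll)).
In Python, from plant import r gives the robot as it stands.
- The arm moves only by the shell command python3 -m crank 'ROWS' [FORCE]. ROWS is JSON, a list of rows, each a list of 3 entries, a list of its own where there are three numbers: the turn, a rotation vector about the tool's x, y, z in degrees, then the shift along the tool's x, y, z in cm, then the closure, from -1 (fully open) to 1 (shut). In form: [[[wx, wy, wz], [dx, dy, dz], fingers], ...]. A call has 1 to 8 rows; each row shifts and turns the commanded pose from where the row before left it, along the tool's axes as they then stand; what a row does not reach is not made up. A row lasts 1/10 s, in which the tool goes at most 50 mm and 8.59 degrees, less where a joint would pass 70% of its speed; a pose out of reach is approached as far as the arm can. A call with a gripper value outside its range is refused whole. The fingers move at their own pace and stop on an object; FORCE is the grip in N (left out, the last holds). Time passes only in rows, so rows that do not move let the fingers close. It gives the time, the measured TCP pose, the force, the opening and the grip force at its end, in the units of the state.
- r.get_state(): the state, without advancing time (a new reading comes with each control period).
- r.capture(name): name is "side" or "top"; returns a dict with "color" (480x640x3 uint8, red, green, blue), "range_z" (480x640 float32, m along the optical axis (not along the pixel's ray), 0 where there is no reading), "intrinsics" (3x3 intrinsics, pixels), "world_from_camera" (4x4, takes a point from camera to world coordinates). Camera axes: x right, y down, z forward; pixel columns grow to the right and rows downward; lengths in m; the calibration is good to about 2 mm. A picture is of the moment at which its call begins.
- r.close_job(): hands the job in; it is judged then, once.
The state is a dict: "time_s": time; "joints": joint angles; "qd": joint speeds; "joint_torque": joint torques, N m; "tcp_pos": TCP position; "eef_rot": TCP orientation; "contact_force": force on the tool from outside, world axes, zero at the start; "moment": the same for the moment, N m; "gripper_width": finger opening in m; "gripper_force": force on a finger pad.
Only numpy, scipy, OpenCV 4.12 (cv2) and the standard library are available. Lean on these libraries where they do the work, as an engineer would, in place of code of your own. Each camera call takes 0.05 s, during which the arm holds its last target. There are 200 camera calls.

TASK

Build the cooling stack on the round sprung platform of the grey test fixture: first the copper disc, on it the white ceramic disc, on that the blue finned cooler, each laid flat and centred on the platform to within about 3 mm. Let go of the finished stack, then seat it by pressing straight down on the middle of the cooler's top with closed fingertips at 10 newtons, give or take 2, for a good second, and withdraw leaving the stack centred. Set the parts down gently and never load the stack with more than about 20 N, as the ceramic would crack; do not disturb the loupe, the side cutters or the long-nose pliers.

Things in the scene. Friction and masses are not known exactly. Their poses are not given: they have to be found in the camera images.
- platform_top (a point): centre of the top face of the platform, an aluminium disc 80 mm across and 8 mm thick, about 56 mm above the desk, over a grey square housing 110 x 110 mm and 30 mm high (round collar to 34 mm), fixed to the desk. A thin dark circle, 67 mm across, is drawn round its centre (1.5 mm outside the copper disc's rim). z up
- platform: the same platform, origin at the centre of its underside, 8 mm below its top. It only moves straight down, under load, and comes up again. The stack's own weight of about 4.4 N sinks it by 0 to 3 mm; it gives at about 1 to 6 N per mm after a preload of up to 7 N, both set differently each time and not visible, so depth does not tell the force. Travel 13 mm, solid beyond
- copper_centre (a point): centre, half-way up, of the copper disc: 64 mm across, 12 mm thick, about 0.25 kg, lying flat on the desk at the start; z is its axis
- copper: the same copper disc, origin at the centre of its underside
- ceramic_centre (a point): centre, half-way up, of the white ceramic disc: 58 mm across, 10 mm thick, about 0.08 kg, lying flat on the desk at the start; z is its axis
- ceramic: the same ceramic disc, origin at the centre of its underside
- cooler_centre (a point): centre, half-way up, of the blue round cooler: 50 mm across, 24 mm high, with flat round fins, flat solid top, about 0.12 kg, standing on the desk at the start the right way up; z is its axis
- cooler: the same cooler, origin at the centre of its underside
- loupe: black eye loupe, 40 mm across, 32 mm high, origin at the centre of its underside; to be left alone
- side_cutters: red-handled side cutters, 131 x 42 x 14 mm, lying flat, origin at the centre of the underside; to be left alone
- long_nose: blue-handled long-nose pliers, 149 x 42 x 14 mm, lying flat, origin at the centre of the underside; to be left alone
There are look-alikes about, which are no part of the job. There is more than one size of the cooler; the job needs the smallest.

How it is judged (in metres and radians):
On the way, in this order (a step that is already met when the one before it is completed fails the run):
1. the copper disc lies flat and centred on the platform, released (horizontal distance between copper_centre and platform_top below 0.004 m and z of copper_centre in the frame of platform_top between 0.004 and 0.008 m and angle between copper_centre's own z axis and vertical below 0.06 rad and contact force between the fingers and copper below 0.1 N), for 0.2 s.
2. the ceramic disc lies flat and centred on the copper disc, released (horizontal distance between each of copper_centre, ceramic_centre and platform_top below 0.004 m and z of copper_centre in the frame of platform_top between 0.004 and 0.008 m and angle between each of copper_centre, ceramic_centre's own z axis and vertical below 0.06 rad and z of ceramic_centre in the frame of platform_top between 0.015 and 0.019 m and contact force between the fingers and ceramic below 0.1 N), for 0.2 s.
3. the cooler stands centred on the ceramic disc, the stack untouched (horizontal distance between each of copper_centre, ceramic_centre, cooler_centre and platform_top below 0.004 m and z of copper_centre in the frame of platform_top between 0.004 and 0.008 m and angle between each of copper_centre, ceramic_centre, cooler_centre's own z axis and vertical below 0.06 rad and z of ceramic_centre in the frame of platform_top between 0.015 and 0.019 m and z of cooler_centre in the frame of platform_top between 0.032 and 0.036 m and contact force between the fingers and cooler below 0.1 N), for 0.2 s.
4. the fingertips press the cooler, and with it the whole stack, down on the platform with 7.8 to 12.4 N for 0.7 s (horizontal distance between each of copper_centre, ceramic_centre, cooler_centre and platform_top below 0.004 m and z of copper_centre in the frame of platform_top between 0.004 and 0.008 m and angle between each of copper_centre, ceramic_centre, cooler_centre's own z axis and vertical below 0.06 rad and z of ceramic_centre in the frame of platform_top between 0.015 and 0.019 m and z of cooler_centre in the frame of platform_top between 0.032 and 0.036 m and contact force between the fingers and cooler between 7.8 and 12.4 N and contact force between platform and copper above 9 N), for 0.7 s.
At the end, for the whole second after the job is handed in: copper disc, ceramic disc and cooler lie flat (within 0.06 rad) on the platform in this order from below, each centre within 4 mm of the platform's centre sideways and within 2 mm of its proper height above the platform's top (6, 17 and 34 mm), at rest and released (all of step 3 and linear speed of each of copper, ceramic, cooler below 0.01 m/s and contact force between the fingers and copper below 0.1 N and contact force between the fingers and ceramic below 0.1 N); the robot touches nothing.
It fails at once if the stack is loaded with more than 30 N, its own weight included, or a part is banged down that hard (contact force between platform and copper above 30 N or contact force between copper and ceramic above 30 N or contact force between ceramic and cooler above 30 N).
It fails at once if the loupe moved more than 20 mm (distance of loupe from where it was at the start of the episode above 0.02 m).
It fails at once if the side cutters moved more than 20 mm (distance of side_cutters from where it was at the start of the episode above 0.02 m).
It fails at once if the long-nose pliers moved more than 20 mm (distance of long_nose from where it was at the start of the episode above 0.02 m).
It also fails if it takes over 72 s, if anything falls off the work surface, if the arm or the gripper's body presses on something with over 40 N, if the wrist force passes 120 N, or if a joint passes its speed limit or range.

## Working session

There is one attempt and no reset: what is moved stays moved. The work goes in short steps, Python scripts to look and compute and a shell command to move; the robot and the scene stay as the last step left them, time stands still between calls to the robot, and variables do not carry over. Pictures are saved under pics/ and viewed, at most 10 in all, crops included, and the job is handed in when it is done.

```bash
ls; mkdir -p pics; python3 - <<'E'
from plant import r
import cv2,numpy as np
for n in("top","side"):
    c=r.capture(n); np.savez(n+"0.npz",**c); cv2.imwrite(f"pics/{n}0.png",c["color"][:,:,::-1]); print(n,c["intrinsics"].tolist(),c["world_from_camera"].round(4).tolist())
s=r.get_state();print(s)
E
```

```text
pics
top [[435.5299548187297, 0.0, 322.8154110166504], [0.0, 435.5299548187297, 232.40318051850778], [0.0, 0.0, 1.0]] [[-0.1022, -0.9698, 0.2214, 0.3643], [-0.9948, 0.1002, -0.0206, -0.0582], [-0.0022, -0.2223, -0.975, 0.9522], [0.0, 0.0, 0.0, 1.0]]
side [[519.6180134730333, 0.0, 316.56075407776666], [0.0, 519.6180134730333, 230.9254422729225], [0.0, 0.0, 1.0]] [[0.9783, -0.0867, 0.1883, 0.359], [-0.2062, -0.5013, 0.8403, -1.0086], [0.0216, -0.8609, -0.5083, 0.6612], [0.0, 0.0, 0.0, 1.0]]
{'time_s': 0.1, 'joints': array([ 8.79562851e+01,  2.05869308e+01,  6.39405542e-01, -1.64569256e-02,
       -7.01362377e+01, -1.65077098e+01]), 'qd': array([0.07507342, 0.04411582, 0.04835043, 0.12679587, 0.04427427,
       0.04384045]), 'joint_torque': array([-2.54117214e-03, -5.84165847e+01,  2.93752420e+01,  7.01553136e+00,
        1.01594735e-02, -5.89163483e-05]), 'tcp_pos': array([0.21464854, 0.63954311, 0.2507278 ]), 'eef_rot': array([ 1.79915293e+02, -8.96901373e-03, -1.85570211e+01]), 'contact_force': array([-0.06884148, -0.57086674, -0.93545714]), 'moment': array([ 0.00492139,  0.0233981 , -0.053631  ]), 'gripper_force': 0.0, 'gripper_width': 0.08755046922274906}
```

View pics/top0.png

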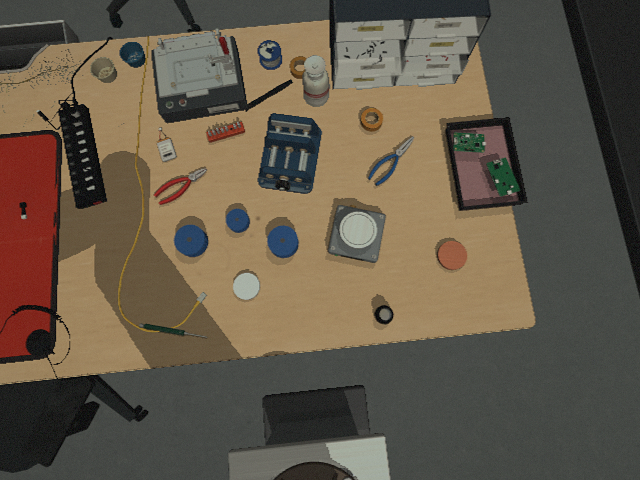

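View pics/side0.png

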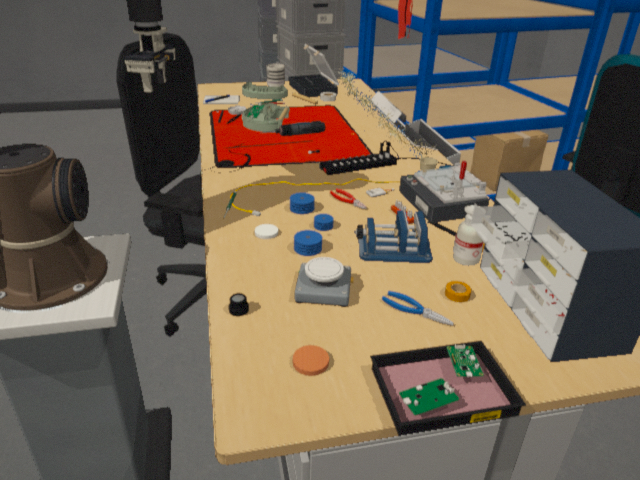

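The pictures show copper at top(452,254), ceramic at (246,286), the smallest cooler at (237,220), the platform at (358,230) and the loupe at (383,314).

```bash
cat > h.py <<'E'
import cv2,numpy as np
from plant import r
def cast(c,uv,z):
    K,T=c["intrinsics"],c["world_from_camera"]
    d=np.c_[np.asarray(uv,float).reshape(-1,2),np.ones(len(np.asarray(uv).reshape(-1,2)))]@np.linalg.inv(K).T@T[:3,:3].T
    o=T[:3,3]; return (o+d*((z-o[2])/d[:,2])[:,None])[:,:2]
def proj(c,p):
    T=np.linalg.inv(c["world_from_camera"]);q=c["intrinsics"]@(T[:3,:3]@np.asarray(p,float)+T[:3,3]);return q[:2]/q[2]
def mask(c,kind):
    h=cv2.cvtColor(c["color"],cv2.COLOR_RGB2HSV).astype(int);H,S,V=h[...,0],h[...,1],h[...,2]
    m={"blue":(H>95)&(H<125)&(S>120),"copper":((H<12)|(H>172))&(S>90)&(V>110),"white":(S<45)&(V>125)}[kind]
    return m.astype(np.uint8)
def disc(c,kind,uv,z,win=45):
    """top-face circle: rim pixels cast on plane z -> least-squares circle"""
    u,v=map(int,uv);m=mask(c,kind);w=np.zeros_like(m);w[max(0,v-win):v+win,max(0,u-win):u+win]=1
    n,l,st,ce=cv2.connectedComponentsWithStats(m*w)
    k=1+np.argmin([np.hypot(*(ce[i]-uv))+ (1e3 if st[i,4]<60 else 0) for i in range(1,n)])
    cn=max(cv2.findContours((l==k).astype(np.uint8),cv2.RETR_EXTERNAL,cv2.CHAIN_APPROX_NONE)[0],key=len)
    p=cast(c,cn.reshape(-1,2),z)
    A=np.c_[2*p,np.ones(len(p))];s=np.linalg.lstsq(A,(p**2).sum(1),rcond=None)[0]
    return s[:2],2*np.sqrt(s[2]+s[:2]@s[:2]),st[k]
E
python3 - <<'E'
from h import *
T={"copper":("copper",.012,(452,254),(311,360)),"ceramic":("white",.010,(246,286),(266,231)),"cool":("blue",.024,(237,219),(323,222)),
"coolL":("blue",.024,(191,239),(302,203)),"coolR":("blue",.024,(283,240),(308,242)),"plat":("white",.056,(358,230),(324,270))}
for i,n in enumerate(("top","side")):
    c=dict(np.load(n+"0.npz"))
    for k,v in T.items():
        q=disc(c,v[0],v[2+i],v[1]);print(n,k,q[0].round(4),"d",q[1].round(4),q[2])
        u,w=v[2+i]; d=c["range_z"][w,u]; K=c["intrinsics"];Tm=c["world_from_camera"]
        print("   depth pt",(Tm@np.r_[d*(np.linalg.inv(K)@[u,w,1]),1])[:3].round(4))
    print("loupe",cast(c,[(383,314),(238,297)][i],.032), "col plat",c["color"][[230,270][i],[358,324][i]])
c=dict(np.load("top0.npz"));im=c["color"][:,:,::-1]
cv2.imwrite("pics/crop.png",cv2.resize(im[190:340,130:480],None,fx=2.2,fy=2.2,interpolation=cv2.INTER_CUBIC))
E
```

```text
top copper [ 0.499  -0.3544] d 0.0608 [438 241  29  29 639]
   depth pt [ 0.5006 -0.3543  0.0119]
top ceramic [0.4778 0.099 ] d 0.0561 [233 273  27  27 569]
   depth pt [0.477  0.0986 0.012 ]
top cool [0.6224 0.1062] d 0.049 [227 209  22  23 392]
   depth pt [0.6245 0.107  0.0245]
top coolL [0.5876 0.2099] d 0.069 [175 225  33  32 783]
   depth pt [0.5881 0.2073 0.0315]
top coolR [0.5651 0.011 ] d 0.0659 [268 226  30  31 725]
   depth pt [0.5654 0.0095 0.032 ]
top plat [ 0.567  -0.1518] d 0.0774 [ 340  212   37   36 1060]
   depth pt [ 0.5656 -0.1518  0.0551]
loupe [[ 0.38746367 -0.18428784]] col plat [165 173 159]
side copper [ 0.4982 -0.3675] d 0.051 [293 360  36  15 156]
   depth pt [ 0.4994 -0.3638  0.0126]
side ceramic [0.4777 0.0911] d 0.0621 [255 224  23  15 274]
   depth pt [0.4775 0.0865 0.0114]
side cool [0.6207 0.0859] d 0.0636 [315 215  18  15 240]
   depth pt [0.6203 0.0866 0.023 ]
side coolL [0.5866 0.197 ] d 0.0943 [290 193  24  20 408]
   depth pt [0.5838 0.1771 0.0329]
side coolR [ 0.564  -0.0016] d 0.0892 [295 231  27  24 563]
   depth pt [ 0.562  -0.0158  0.0332]
side plat [ 0.5633 -0.158 ] d 0.0846 [299 257  45  25 806]
   depth pt [ 0.5658 -0.1639  0.0563]
loupe [[ 0.38877101 -0.19016427]] col plat [209 204 192]
```

View pics/crop.png

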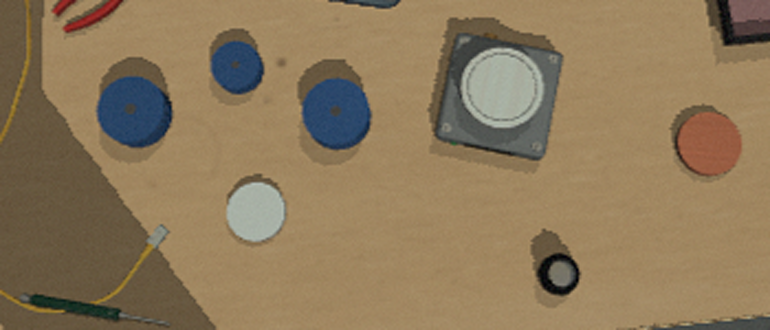

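The top view puts the copper at (0.499, -0.354), the cooler at (0.6245, 0.107), the ceramic at (0.478, 0.099) and the platform at about (0.567, -0.152). I start by turning to yaw 0 and moving to the copper disc.

```bash
python3 -m crank '[[[0,0,-6.2],[0,0,0],-1],[[0,0,-6.2],[0,0,0],-1],[[0,0,-6.2],[0,0,0],-1],[[0,0,0],[4,4,0],-1],[[0,0,0],[4,4,0],-1],[[0,0,0],[4,4,0],-1],[[0,0,0],[4,4,0],-1],[[0,0,0],[4,4,0],-1]]' 15
python3 -m crank '[[[0,0,0],[2,4,1],-1],[[0,0,0],[2,4,1],-1],[[0,0,0],[2,4,1],-1],[[0,0,0],[2,4,1],-1],[[0,0,0],[0,4.8,1],-1],[[0,0,0],[0,4.8,1],-1],[[0,0,0],[0,4.8,1],-1],[[0,0,0],[0,4.8,1],-1]]'
python3 -m crank '[[[0,0,0],[0,4.8,0],-1],[[0,0,0],[0,4.8,0],-1],[[0,0,0],[0,4.8,0],-1],[[0,0,0],[0,4.8,0],-1],[[0,0,0],[0,4.8,0],-1],[[0,0,0],[0,4.8,0],-1],[[0,0,0],[0,4.8,0],-1],[[0,0,0],[0,0,0],-1]]'
```

```text
time_s: 0.9
tcp_pos: [0.3926, 0.4616, 0.2513]
eef_rot: [180.0, 0.0, 0.1]
contact_force: [0.9, 1.5, 0.7]
gripper_width: 0.088
gripper_force: 0.0
time_s: 1.7
tcp_pos: [0.4714, 0.1094, 0.1711]
eef_rot: [180.0, 0.0, 0.1]
contact_force: [1.7, 0.7, -0.1]
gripper_width: 0.0876
gripper_force: 0.0
time_s: 2.5
tcp_pos: [0.4713, -0.2292, 0.1709]
eef_rot: [180.0, 0.1, -0.3]
contact_force: [-0.1, 0.5, 0.5]
gripper_width: 0.0878
gripper_force: 0.0
```

```bash
python3 -m crank '[[[0,0,0],[1,4.2,0],-1],[[0,0,0],[1,4.2,0],-1],[[0,0,0],[0.8,4,0],-1],[[0,0,0],[0,0,4],-1],[[0,0,0],[0,0,4],-1],[[0,0,0],[0,0,2],-1],[[0,0,0],[0,0,0],-1],[[0,0,0],[0,0,0],-1]]'
python3 - <<'E'
from h import *
print(r.get_state()["tcp_pos"])
c=r.capture("side");cv2.imwrite("pics/s1.png",cv2.resize(c["color"][250:450,200:440,::-1],None,fx=3,fy=3))
E
```

```text
time_s: 3.3
tcp_pos: [0.5007, -0.3485, 0.0718]
eef_rot: [180.0, 0.0, 0.1]
contact_force: [0.5, -0.1, 0.0]
gripper_width: 0.0875
gripper_force: 0.0
[ 0.50066941 -0.348507    0.07181255]
```

View pics/s1.png

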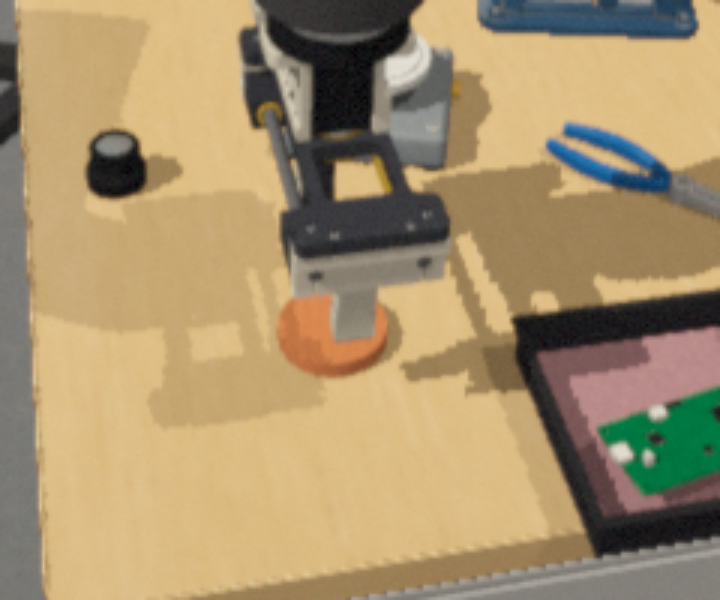

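Fingers straddle the copper at crop (335,335). I shift -y 6 mm and descend.

```bash
python3 -m crank '[[[0,0,0],[0,0.55,1.5],-1],[[0,0,0],[0,0,2],-1],[[0,0,0],[0,0,0.8],-1],[[0,0,0],[0,0,0],-1],[[0,0,0],[0,0,0],1],[[0,0,0],[0,0,0],1],[[0,0,0],[0,0,0],1],[[0,0,0],[0,0,0],1]]' 10
```

```text
time_s: 4.15
tcp_pos: [0.5007, -0.3543, 0.0292]
eef_rot: [180.0, -0.1, 0.1]
contact_force: [-0.6, 1.5, 1.6]
gripper_width: 0.0625
gripper_force: 10.0
```

```bash
python3 -m crank '[[[0,0,0],[0,0,0],-1],[[0,0,0],[0,0,0],-1],[[0,0,8.2],[0,0,0],-1],[[0,0,8.2],[0,0,0],-1],[[0,0,8.2],[0,0,0],-1],[[0,0,8.2],[0,0,0],-1],[[0,0,8.2],[0,0,0],-1],[[0,0,8.2],[0,0,0],-1]]' 
python3 -m crank '[[[0,0,8.2],[0,0,0],-1],[[0,0,8.2],[0,0,0],-1],[[0,0,8.2],[0,0,0],-1],[[0,0,8.2],[0,0,0],-1],[[0,0,8],[0,0,0],-1],[[0,0,0],[0,0,0],1],[[0,0,0],[0,0,0],1],[[0,0,0],[0,0,0],1]]'
python3 -m crank '[[[0,0,0],[0,0,0],1],[[0,0,0],[0,0,0],1]]' 25
```

```text
time_s: 4.95
tcp_pos: [0.5003, -0.3541, 0.0285]
eef_rot: [180.0, 0.0, -49.5]
contact_force: [-0.1, -0.8, -1.0]
gripper_width: 0.0877
gripper_force: 0.0
time_s: 5.75
tcp_pos: [0.5004, -0.3542, 0.0286]
eef_rot: [-180.0, -0.0, -89.8]
contact_force: [-0.8, -0.8, -0.4]
gripper_width: 0.069
gripper_force: 0.0
time_s: 5.95
tcp_pos: [0.5003, -0.3541, 0.0285]
eef_rot: [180.0, 0.0, -89.9]
contact_force: [-0.2, 0.8, 0.6]
gripper_width: 0.0621
gripper_force: 25.0
```

```bash
python3 -m crank '[[[0,0,0],[0,0,-3],1],[[0,0,0],[0,0,-3],1],[[0,0,0],[-2,-0.7,-3],1],[[0,0,0],[-4.5,-1.5,0],1],[[0,0,0],[-4.5,-1.5,0],1],[[0,0,0],[-4.6,-1.5,0],1],[[0,0,0],[-4.6,-1.5,0],1],[[0,0,0],[0,0,0],1]]'
python3 -m crank '[[[0,0,0],[0,0,1],1],[[0,0,0],[0,0,0.5],1],[[0,0,0],[0,0,0],1],[[0,0,0],[0,0,0],1]]'
python3 - <<'E'
from h import *
for n in("top","side"):
    c=r.capture(n); cv2.imwrite(f"pics/{n}2.png",cv2.resize(c["color"][170:300,280:420,::-1] if n=="top" else c["color"][200:330,250:390,::-1],None,fx=4,fy=4))
a=cv2.imread("pics/top2.png");b=cv2.imread("pics/side2.png");cv2.imwrite("pics/m2.png",cv2.resize(np.hstack([a,b]),(800,371)))
E
```

```text
time_s: 6.75
tcp_pos: [0.5689, -0.1473, 0.1184]
eef_rot: [-180.0, 0.0, -89.6]
contact_force: [-0.2, -0.5, -2.8]
gripper_width: 0.0624
gripper_force: 25.0
time_s: 7.15
tcp_pos: [0.5666, -0.1532, 0.103]
eef_rot: [179.9, -0.0, -90.0]
contact_force: [-0.0, -0.8, -2.5]
gripper_width: 0.0623
gripper_force: 25.0
```

View pics/m2.png

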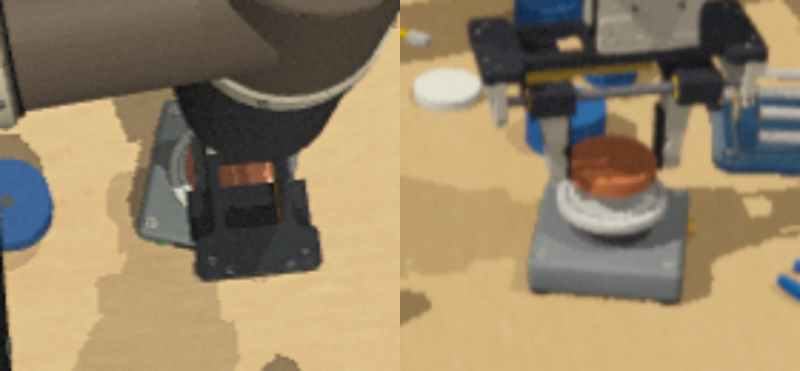

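The copper hangs over the platform in both views. I nudge it about 1 mm and lower slowly.

```bash
python3 -m crank '[[[0,0,0],[-0.12,-0.14,0.8],1],[[0,0,0],[0,0,0.5],1],[[0,0,0],[0,0,0.2],1],[[0,0,0],[0,0,0.1],1],[[0,0,0],[0,0,0],1],[[0,0,0],[0,0,0],1]]'
python3 -m crank '[[[0,0,0],[0,0,0.1],1],[[0,0,0],[0,0,0],1]]'
python3 -m crank '[[[0,0,0],[0,0,0.1],1],[[0,0,0],[0,0,0],1]]'
```

```text
time_s: 7.85
tcp_pos: [0.5687, -0.1508, 0.0877]
eef_rot: [-180.0, -0.0, -89.9]
contact_force: [-0.2, -0.3, -2.7]
gripper_width: 0.062
gripper_force: 25.0
time_s: 8.05
tcp_pos: [0.5686, -0.1508, 0.0866]
eef_rot: [-180.0, 0.0, -90.0]
contact_force: [-0.4, 0.2, -3.4]
gripper_width: 0.0622
gripper_force: 25.0
time_s: 8.25
tcp_pos: [0.5686, -0.1509, 0.0855]
eef_rot: [180.0, 0.0, -90.0]
contact_force: [0.6, -0.7, -3.3]
gripper_width: 0.0625
gripper_force: 25.0
```

```bash
python3 -m crank '[[[0,0,0],[0.1,0.05,0],1],[[0,0,0],[0,0,0.05],1],[[0,0,0],[0,0,0],1]]'
python3 -m crank '[[[0,0,0],[0,0,0.05],1],[[0,0,0],[0,0,0],1]]'
python3 -m crank '[[[0,0,0],[0,0,0.05],1],[[0,0,0],[0,0,0],1]]'
```

```text
time_s: 8.55
tcp_pos: [0.5681, -0.1519, 0.085]
eef_rot: [180.0, -0.0, -90.0]
contact_force: [-0.6, -0.6, -3.5]
gripper_width: 0.062
gripper_force: 25.0
time_s: 8.75
tcp_pos: [0.5682, -0.1519, 0.0846]
eef_rot: [-180.0, -0.0, -90.0]
contact_force: [0.0, -0.2, -3.6]
gripper_width: 0.0624
gripper_force: 25.0
time_s: 8.95
tcp_pos: [0.5682, -0.1519, 0.0844]
eef_rot: [-180.0, -0.0, -89.9]
contact_force: [-2.0, 0.5, 1.4]
gripper_width: 0.0624
gripper_force: 25.0
```

```bash
python3 -m crank '[[[0,0,0],[0,0,0],-1],[[0,0,0],[0,0,0],-1],[[0,0,0],[0,0,0],-1],[[0,0,0],[0,0,-2],-1],[[0,0,0],[0,0,-3],-1],[[0,0,0],[-4.5,1.6,0],-1],[[0,0,0],[-4.5,1.6,0],-1],[[0,0,0],[-4.5,1.6,0],-1]]'
python3 -m crank '[[[0,0,0],[-4.5,1.6,0],-1],[[0,0,0],[-4.5,1.6,0],-1],[[0,0,0],[-2.6,1,0],-1],[[0,0,0],[0,0,0],-1],[[0,0,0],[0,0,0],-1]]'
python3 - <<'E'
from h import *
c=r.capture("top");np.savez("t3.npz",**c)
im=c["color"][200:262,325:392,::-1];cv2.imwrite("pics/t3.png",cv2.resize(im,None,fx=8,fy=8,interpolation=cv2.INTER_CUBIC))
print(disc(c,"copper",(358,230),.068)); 
c=r.capture("side");np.savez("s3.npz",**c);print(disc(c,"copper",(325,265),.068))
E
```

```text
time_s: 9.75
tcp_pos: [0.5196, -0.0159, 0.1344]
eef_rot: [-179.9, 0.0, -90.0]
contact_force: [-0.1, 0.7, 0.0]
gripper_width: 0.0871
gripper_force: 0.0
time_s: 10.25
tcp_pos: [0.4779, 0.0998, 0.1343]
eef_rot: [-180.0, 0.0, -89.8]
contact_force: [0.3, -0.2, -0.3]
gripper_width: 0.0871
gripper_force: 0.0
(array([ 0.56671394, -0.15161597]), np.float64(0.061518516476924724), array([344, 214,  30,  30, 707], dtype=int32))
(array([ 0.56362105, -0.16747575]), np.float64(0.05472303678290696), array([309, 262,  31,  14, 146], dtype=int32))
```

View pics/t3.png

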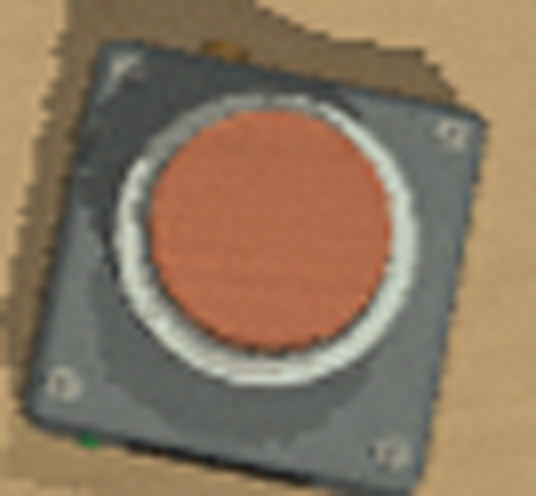

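Ring gaps around the copper, allowing for parallax, show it centred to about 0.5 mm. The ceramic is next, again with two crossed grasps.

```bash
python3 -m crank '[[[0,0,0],[0,0,4],-1],[[0,0,0],[0,0,4],-1],[[0,0,0],[0,0,2.2],-1],[[0,0,0],[0,0,0.35],-1],[[0,0,0],[0,0,0],1],[[0,0,0],[0,0,0],1],[[0,0,0],[0,0,0],1],[[0,0,0],[0,0,0],1]]' 8
python3 -m crank '[[[0,0,0],[0,0,0],-1],[[0,0,0],[0,0,0],-1],[[0,0,-8.2],[0,0,0],-1],[[0,0,-8.2],[0,0,0],-1],[[0,0,-8.2],[0,0,0],-1],[[0,0,-8.2],[0,0,0],-1],[[0,0,-8.2],[0,0,0],-1],[[0,0,-8.2],[0,0,0],-1]]' 
python3 -m crank '[[[0,0,-8.2],[0,0,0],-1],[[0,0,-8.2],[0,0,0],-1],[[0,0,-8.2],[0,0,0],-1],[[0,0,-8.2],[0,0,0],-1],[[0,0,-8],[0,0,0],-1],[[0,0,0],[0,0,0],1],[[0,0,0],[0,0,0],1],[[0,0,0],[0,0,0],1]]'
python3 -m crank '[[[0,0,0],[0,0,0],1],[[0,0,0],[0,0,0],1]]' 15
```

```text
time_s: 11.15
tcp_pos: [0.4786, 0.0994, 0.0297]
eef_rot: [-179.9, 0.1, -90.0]
contact_force: [-0.4, 0.2, 1.0]
gripper_width: 0.0609
gripper_force: 0.0
time_s: 11.95
tcp_pos: [0.4779, 0.0991, 0.0287]
eef_rot: [-180.0, -0.0, -40.4]
contact_force: [0.9, 0.5, -0.3]
gripper_width: 0.0878
gripper_force: 0.0
time_s: 12.75
tcp_pos: [0.4779, 0.0991, 0.0286]
eef_rot: [180.0, -0.0, -0.1]
contact_force: [1.0, 0.3, -0.2]
gripper_width: 0.0692
gripper_force: 0.0
time_s: 12.95
tcp_pos: [0.4779, 0.0991, 0.0286]
eef_rot: [-180.0, -0.0, -0.0]
contact_force: [-0.7, 0.0, 0.3]
gripper_width: 0.0562
gripper_force: 15.0
```

The first (x) squeeze had not finished, so I repeat it.

```bash
python3 -m crank '[[[0,0,0],[0,0,0],-1],[[0,0,0],[0,0,0],-1],[[0,0,8.2],[0,0,0],-1],[[0,0,8.2],[0,0,0],-1],[[0,0,8.2],[0,0,0],-1],[[0,0,8.2],[0,0,0],-1],[[0,0,8.2],[0,0,0],-1],[[0,0,8.2],[0,0,0],-1]]' 
python3 -m crank '[[[0,0,8.2],[0,0,0],-1],[[0,0,8.2],[0,0,0],-1],[[0,0,8.2],[0,0,0],-1],[[0,0,8.2],[0,0,0],-1],[[0,0,8],[0,0,0],-1],[[0,0,0],[0,0,0],1],[[0,0,0],[0,0,0],1],[[0,0,0],[0,0,0],1]]'
python3 -m crank '[[[0,0,0],[0,0,0],1],[[0,0,0],[0,0,0],1],[[0,0,0],[0,0,0],1]]' 15
```

```text
time_s: 13.75
tcp_pos: [0.4779, 0.099, 0.0286]
eef_rot: [-180.0, -0.0, -49.5]
contact_force: [0.6, 0.5, 0.3]
gripper_width: 0.0878
gripper_force: 0.0
time_s: 14.55
tcp_pos: [0.4779, 0.099, 0.0286]
eef_rot: [-180.0, -0.0, -89.8]
contact_force: [0.1, 0.3, -0.5]
gripper_width: 0.0691
gripper_force: 0.0
time_s: 14.85
tcp_pos: [0.4779, 0.099, 0.0286]
eef_rot: [-180.0, 0.0, -89.9]
contact_force: [0.3, -0.1, 0.2]
gripper_width: 0.0561
gripper_force: 15.0
```

```bash
python3 -m crank '[[[0,0,0],[0,0,-3],1],[[0,0,0],[0,0,-4],1],[[0,0,0],[0,0,-2.6],1],[[0,0,0],[4.2,-1.5,0],1],[[0,0,0],[4.2,-1.5,0],1],[[0,0,0],[4.2,-1.5,0],1],[[0,0,0],[4.2,-1.5,0],1],[[0,0,0],[4.2,-1.5,0],1]]'
python3 -m crank '[[[0,0,0],[4.1,-1.5,0],1],[[0,0,0],[0,0,0.8],1],[[0,0,0],[0,0,0.8],1],[[0,0,0],[0,0,0.4],1],[[0,0,0],[0,0,0.2],1],[[0,0,0],[0,0,0.2],1],[[0,0,0],[0,0,0],1],[[0,0,0],[0,0,0],1]]'
```

```text
time_s: 15.65
tcp_pos: [0.5533, -0.1126, 0.1245]
eef_rot: [180.0, 0.0, -89.9]
contact_force: [0.8, 1.8, 0.0]
gripper_width: 0.0559
gripper_force: 15.0
time_s: 16.45
tcp_pos: [0.5683, -0.1513, 0.1009]
eef_rot: [-180.0, -0.0, -89.9]
contact_force: [1.1, 0.0, -0.9]
gripper_width: 0.0561
gripper_force: 15.0
```

```bash
python3 -m crank '[[[0,0,0],[0.04,0.02,0.15],1],[[0,0,0],[0,0,0.1],1],[[0,0,0],[0,0,0],1],[[0,0,0],[0,0,0],1]]'
python3 -m crank '[[[0,0,0],[0,0,0.06],1],[[0,0,0],[0,0,0],1]]'
python3 -m crank '[[[0,0,0],[0,0,0.06],1],[[0,0,0],[0,0,0],1]]'
python3 -m crank '[[[0,0,0],[0,0,0.06],1],[[0,0,0],[0,0,0],1]]'
```

```text
time_s: 16.85
tcp_pos: [0.5679, -0.1523, 0.0981]
eef_rot: [180.0, -0.0, -90.0]
contact_force: [0.0, 0.0, 0.0]
gripper_width: 0.0559
gripper_force: 15.0
time_s: 17.05
tcp_pos: [0.5678, -0.1523, 0.0974]
eef_rot: [180.0, 0.0, -90.0]
contact_force: [-0.8, -0.2, -1.2]
gripper_width: 0.0556
gripper_force: 15.0
time_s: 17.25
tcp_pos: [0.5679, -0.1523, 0.0968]
eef_rot: [180.0, 0.0, -90.0]
contact_force: [0.3, -0.5, -0.8]
gripper_width: 0.0561
gripper_force: 15.0
time_s: 17.45
tcp_pos: [0.5679, -0.1523, 0.0963]
eef_rot: [-180.0, -0.0, -90.0]
contact_force: [0.1, 0.6, 1.8]
gripper_width: 0.0561
gripper_force: 15.0
```

Contact felt. I release, lift, move toward the cooler, and check the ceramic and the rack clearance.

```bash
python3 -m crank '[[[0,0,0],[0,0,0],-1],[[0,0,0],[0,0,0],-1],[[0,0,0],[0,0,0],-1],[[0,0,0],[0,0,-2],-1],[[0,0,0],[0,0,-3],-1],[[0,0,0],[-4.5,-1,0],-1],[[0,0,0],[-4.5,-1,0],-1],[[0,0,0],[-4.5,-1,0],-1]]'
python3 -m crank '[[[0,0,0],[-4.5,-1,0],-1],[[0,0,0],[-4.5,-1,0],-1],[[0,0,0],[-3.4,-0.7,0],-1],[[0,0,0],[0,0,0],-1],[[0,0,0],[0,0,0],-1]]'
python3 - <<'E'
from h import *
c=r.capture("top");np.savez("t4.npz",**c)
im=c["color"][200:262,325:392,::-1];cv2.imwrite("pics/t4.png",cv2.resize(im,None,fx=8,fy=8,interpolation=cv2.INTER_CUBIC))
print(disc(c,"white",(358,228),.078),disc(c,"copper",(358,230),.068)) 
c=dict(np.load("top0.npz"));v,u=np.mgrid[0:480,0:640];z=c["range_z"]
P=np.dstack([u*z,v*z,z])@np.linalg.inv(c["intrinsics"]).T@c["world_from_camera"][:3,:3].T+c["world_from_camera"][:3,3]
m=(z>0)&(P[...,2]>.045)&(P[...,0]>.6)&(P[...,0]<.78)&(P[...,1]>-.06)&(P[...,1]<.25);Q=P[m];print(Q.min(0),Q.max(0)); m&=P[...,0]<.73; print(P[m].min(0),P[m].max(0))
E
```

```text
time_s: 18.25
tcp_pos: [0.5981, -0.0161, 0.1468]
eef_rot: [-179.9, 0.0, -90.0]
contact_force: [1.0, 0.4, -0.4]
gripper_width: 0.0876
gripper_force: 0.0
time_s: 18.75
tcp_pos: [0.6245, 0.1076, 0.1459]
eef_rot: [180.0, -0.0, -89.9]
contact_force: [-1.1, 0.6, 0.1]
gripper_width: 0.0878
gripper_force: 0.0
(array([ 0.56118725, -0.14957689]), np.float64(0.07526495226573189), array([339, 212,  39,  36, 880], dtype=int32)) (array([ 0.56618848, -0.15194295]), np.float64(0.05995648182806975), array([344, 229,  29,  15,  62], dtype=int32))
[ 0.67585821 -0.05998841  0.04505315] [0.7798988  0.04638579 0.08385217]
[ 0.67585821 -0.05842304  0.04508688] [0.72973655 0.04638579 0.06203692]
```

View pics/t4.png

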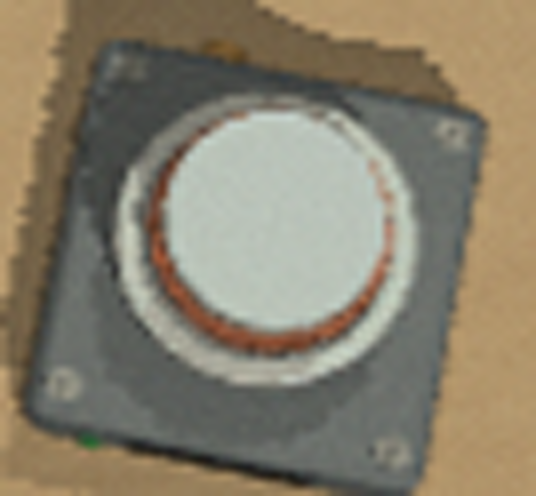

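The ceramic is centred on the copper to under 1 mm, after parallax. The cooler is next.

```bash
python3 -m crank '[[[0,0,0],[0,0,4],-1],[[0,0,0],[0,0,4],-1],[[0,0,0],[0,0,3.2],-1],[[0,0,0],[0,0,0.35],0],[[0,0,0],[0,0,0],1],[[0,0,0],[0,0,0],1],[[0,0,0],[0,0,0],1],[[0,0,0],[0,0,0],1]]' 6
python3 -m crank '[[[0,0,0],[0,0,0],1],[[0,0,0],[0,0,0],1]]'
```

```text
time_s: 19.6
tcp_pos: [0.6256, 0.1071, 0.0325]
eef_rot: [-179.9, 0.1, -89.9]
contact_force: [-0.6, 0.2, 0.8]
gripper_width: 0.0534
gripper_force: 0.0
time_s: 19.8
tcp_pos: [0.6254, 0.1071, 0.0322]
eef_rot: [-179.9, 0.0, -89.9]
contact_force: [-1.3, 0.1, 6.8]
gripper_width: 0.05
gripper_force: 6.0
```

```bash

python3 -m crank '[[[0,0,0],[0,0,0],-1],[[0,0,0],[0,0,0],-1],[[0,0,-8.2],[0,0,0],-1],[[0,0,-8.2],[0,0,0],-1],[[0,0,-8.2],[0,0,0],-1],[[0,0,-8.2],[0,0,0],-1],[[0,0,-8.2],[0,0,0],-1],[[0,0,-8.2],[0,0,0],-1]]' 
python3 -m crank '[[[0,0,-8.2],[0,0,0],-1],[[0,0,-8.2],[0,0,0],-1],[[0,0,-8.2],[0,0,0],-1],[[0,0,-8.2],[0,0,0],-1],[[0,0,-8],[0,0,0],-1],[[0,0,0],[0,0,0],1],[[0,0,0],[0,0,0],1],[[0,0,0],[0,0,0],1]]'
python3 -m crank '[[[0,0,0],[0,0,0],1],[[0,0,0],[0,0,0],1],[[0,0,0],[0,0,0],1],[[0,0,0],[0,0,0],1]]' 12
```

```text
time_s: 20.6
tcp_pos: [0.6245, 0.1067, 0.0305]
eef_rot: [180.0, 0.0, -40.4]
contact_force: [-0.2, 0.1, -0.2]
gripper_width: 0.0878
gripper_force: 0.0
time_s: 21.4
tcp_pos: [0.6246, 0.1067, 0.0307]
eef_rot: [180.0, 0.0, -0.1]
contact_force: [-0.1, 0.1, 0.4]
gripper_width: 0.0689
gripper_force: 0.0
time_s: 21.8
tcp_pos: [0.6247, 0.1068, 0.0307]
eef_rot: [-180.0, -0.0, 0.0]
contact_force: [0.4, 0.0, -1.2]
gripper_width: 0.0498
gripper_force: 12.0
```

```bash
python3 -m crank '[[[0,0,0],[0,0,-3],1],[[0,0,0],[0,0,-4],1],[[0,0,0],[0,0,-3],1],[[0,0,0],[-1,4.4,0],1],[[0,0,0],[-1,4.4,0],1],[[0,0,0],[-1,4.4,0],1],[[0,0,0],[-1,4.4,0],1],[[0,0,0],[-1,4.4,0],1]]'
python3 -m crank '[[[0,0,0],[-0.7,3.9,0],1],[[0,0,0],[0,0,0.8],1],[[0,0,0],[0,0,0.6],1],[[0,0,0],[0,0,0.2],1],[[0,0,0],[0,0,0],1],[[0,0,0],[0,0,0],1]]'
```

```text
time_s: 22.6
tcp_pos: [0.574, -0.1148, 0.1308]
eef_rot: [-180.0, 0.0, 0.0]
contact_force: [1.3, -0.2, -0.7]
gripper_width: 0.0498
gripper_force: 12.0
time_s: 23.2
tcp_pos: [0.5683, -0.1513, 0.1148]
eef_rot: [180.0, 0.0, 0.1]
contact_force: [1.0, -0.1, -1.0]
gripper_width: 0.0497
gripper_force: 12.0
```

```bash
python3 -m crank '[[[0,0,0],[-0.04,0,0.25],1],[[0,0,0],[0,0,0.2],1],[[0,0,0],[0,0,0],1],[[0,0,0],[0,0,0],1]]'
python3 -m crank '[[[0,0,0],[0,0,0.06],1],[[0,0,0],[0,0,0],1],[[0,0,0],[0,0,0],1]]'
python3 -m crank '[[[0,0,0],[0,0,0.06],1],[[0,0,0],[0,0,0],1],[[0,0,0],[0,0,0],1]]'
```

```text
time_s: 23.6
tcp_pos: [0.5675, -0.1522, 0.1102]
eef_rot: [180.0, 0.0, 0.1]
contact_force: [-0.8, 1.2, -1.7]
gripper_width: 0.0494
gripper_force: 12.0
time_s: 23.9
tcp_pos: [0.5675, -0.1523, 0.1097]
eef_rot: [180.0, -0.0, 0.0]
contact_force: [0.7, 0.1, -0.3]
gripper_width: 0.0493
gripper_force: 12.0
time_s: 24.2
tcp_pos: [0.5675, -0.1523, 0.1091]
eef_rot: [180.0, -0.0, 0.0]
contact_force: [0.2, 0.2, -0.8]
gripper_width: 0.0495
gripper_force: 12.0
```

```bash
for i in 1 2 3; do :; done; python3 -m crank '[[[0,0,0],[0,0,0.05],1],[[0,0,0],[0,0,0],1],[[0,0,0],[0,0,0],1]]'
python3 -m crank '[[[0,0,0],[0,0,0.05],1],[[0,0,0],[0,0,0],1],[[0,0,0],[0,0,0],1]]'
```

```text
time_s: 24.5
tcp_pos: [0.5676, -0.1523, 0.1086]
eef_rot: [180.0, -0.0, 0.0]
contact_force: [-0.7, -0.9, -1.0]
gripper_width: 0.05
gripper_force: 12.0
time_s: 24.8
tcp_pos: [0.5676, -0.1523, 0.1081]
eef_rot: [180.0, -0.0, 0.0]
contact_force: [0.3, -0.2, -1.1]
gripper_width: 0.0501
gripper_force: 12.0
```

```bash
python3 -m crank '[[[0,0,0],[0,0,0.05],1],[[0,0,0],[0,0,0],1],[[0,0,0],[0,0,0],1]]'
python3 -m crank '[[[0,0,0],[0,0,0.05],1],[[0,0,0],[0,0,0],1],[[0,0,0],[0,0,0],1]]'
```

```text
time_s: 25.1
tcp_pos: [0.5676, -0.1523, 0.1076]
eef_rot: [180.0, -0.0, 0.0]
contact_force: [0.4, 0.3, 1.8]
gripper_width: 0.0496
gripper_force: 12.0
time_s: 25.4
tcp_pos: [0.5676, -0.1523, 0.1071]
eef_rot: [180.0, -0.0, 0.0]
contact_force: [-0.1, 0.7, 2.2]
gripper_width: 0.0499
gripper_force: 12.0
```

Contact felt. I release, withdraw sideways and check.

```bash
python3 -m crank '[[[0,0,0],[0,0,0],-1],[[0,0,0],[0,0,0],-1],[[0,0,0],[0,0,0],-1],[[0,0,0],[0,0,-3],-1],[[0,0,0],[0,0,-3],-1],[[0,0,0],[0,-4.5,0],-1],[[0,0,0],[0,-4.5,0],-1],[[0,0,0],[0,-4.5,0],-1]]'
python3 -m crank '[[[0,0,0],[0,-4.5,0],1],[[0,0,0],[0,0,0],1],[[0,0,0],[0,0,0],1],[[0,0,0],[0,0,0],1],[[0,0,0],[0,0,0],1],[[0,0,0],[0,0,0],1],[[0,0,0],[0,0,0],1],[[0,0,0],[0,0,0],1]]' 10
python3 - <<'E'
from h import *
c=r.capture("top");np.savez("t5.npz",**c)
im=c["color"][200:262,325:392,::-1];a=cv2.resize(im,None,fx=6,fy=6,interpolation=cv2.INTER_CUBIC)
print(disc(c,"blue",(358,225),.102)) 
d=r.capture("side");np.savez("s5.npz",**d)
b=cv2.resize(d["color"][225:310,290:357,::-1],(402,372*1),interpolation=cv2.INTER_CUBIC)
cv2.imwrite("pics/m5.png",np.hstack([a,b])[:,:800])
E
```

```text
time_s: 26.2
tcp_pos: [0.5673, -0.0162, 0.1674]
eef_rot: [-180.0, -0.0, -0.0]
contact_force: [0.8, 0.2, -0.1]
gripper_width: 0.0875
gripper_force: 0.0
time_s: 27.0
tcp_pos: [0.5674, 0.0272, 0.1671]
eef_rot: [-180.0, 0.0, -0.0]
contact_force: [0.8, -0.8, -0.7]
gripper_width: 0.0294
gripper_force: 0.0
(array([ 0.56526186, -0.15129314]), np.float64(0.04836339642855117), array([348, 213,  24,  25, 458], dtype=int32))
```

View pics/m5.png

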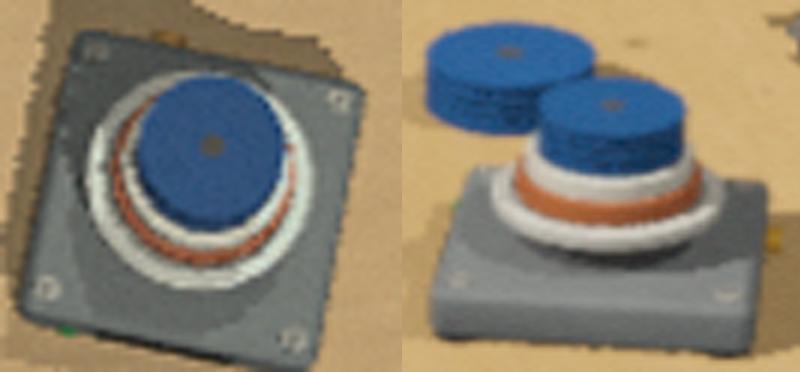

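```bash
python3 - <<'E'
from h import *
for f,uv,z in(("top0",(237,219),.024),("t5",(360,224),.101)):
    c=dict(np.load(f+".npz"));u,v=uv;p=c["color"][v-5:v+6,u-5:u+6].astype(float)
    w=np.clip(p[...,2].mean()-12-p[...,2]+ (p[...,0]-np.median(p[...,0])),0,None)*(p[...,0]>np.median(p[...,0])+12)
    y,x=np.mgrid[v-5:v+6,u-5:u+6];q=((w*x).sum()/w.sum(),(w*y).sum()/w.sum());print(f,q,cast(c,[q],z))
E
```

```text
top0 (np.float64(236.53956964076707), np.float64(219.0100387143243)) [[0.62471745 0.10806316]]
t5 (np.float64(360.0119134691122), np.float64(223.85772757961067)) [[ 0.56747623 -0.15251643]]
```

The stack is centred: the cooler dot is at (0.5675, -0.1525). I close the fingers, go over the middle and descend to press.

```bash
python3 -m crank '[[[0,0,0],[0,4.5,0],1],[[0,0,0],[0,4.5,0],1],[[0,0,0],[0,4.5,0],1],[[0,0,0],[0.05,4.4,0],1],[[0,0,0],[0,0,1.5],1],[[0,0,0],[0,0,1.3],1],[[0,0,0],[0,0,0.4],1],[[0,0,0],[0,0,0],1]]'
for i in 1 2 3; do python3 -m crank '[[[0,0,0],[0,0,0],1]]' | egrep 'tcp|contact|width'; done
```

```text
time_s: 27.9
tcp_pos: [0.5676, -0.1505, 0.1342]
eef_rot: [180.0, 0.1, 0.1]
contact_force: [-0.3, -0.3, -0.3]
gripper_width: 0.0009
gripper_force: 0.0
tcp_pos: [0.5684, -0.1504, 0.1354]
contact_force: [-0.6, 0.3, 0.3]
gripper_width: 0.0003
tcp_pos: [0.5685, -0.1506, 0.1357]
contact_force: [0.1, 0.9, -0.2]
gripper_width: -0.0001
tcp_pos: [0.5684, -0.1508, 0.1356]
contact_force: [0.8, -0.7, -0.4]
gripper_width: 0.0007
```

```bash
python3 -m crank '[[[0,0,0],[-0.05,0.12,0.3],1],[[0,0,0],[0,0,0.3],1],[[0,0,0],[0,0,0.1],1],[[0,0,0],[0,0,0],1],[[0,0,0],[0,0,0],1]]'
python3 -m crank '[[[0,0,0],[0,0,0.06],1],[[0,0,0],[0,0,0],1]]'| egrep 'tcp|contact'
python3 -m crank '[[[0,0,0],[0,0,0.06],1],[[0,0,0],[0,0,0],1]]'| egrep 'tcp|contact'
python3 -m crank '[[[0,0,0],[0,0,0.06],1],[[0,0,0],[0,0,0],1]]'| egrep 'tcp|contact'
```

```text
time_s: 28.7
tcp_pos: [0.5675, -0.1525, 0.128]
eef_rot: [180.0, 0.0, 0.0]
contact_force: [-0.0, -0.2, 0.2]
gripper_width: 0.0006
gripper_force: 0.0
tcp_pos: [0.5675, -0.1525, 0.1274]
contact_force: [-0.7, -0.4, -0.3]
tcp_pos: [0.5675, -0.1525, 0.1268]
contact_force: [0.4, 0.0, -0.1]
tcp_pos: [0.5675, -0.1525, 0.1263]
contact_force: [-0.2, -0.4, 0.1]
```

```bash
python3 -m crank '[[[0,0,0],[0,0,0.05],1],[[0,0,0],[0,0,0],1]]'| egrep 'tcp|contact'
python3 -m crank '[[[0,0,0],[0,0,0.05],1],[[0,0,0],[0,0,0],1]]'| egrep 'tcp|contact'
python3 -m crank '[[[0,0,0],[0,0,0.05],1],[[0,0,0],[0,0,0],1]]'| egrep 'tcp|contact'
```

```text
tcp_pos: [0.5676, -0.1525, 0.1259]
contact_force: [-0.2, -0.4, 1.9]
tcp_pos: [0.5676, -0.1525, 0.1254]
contact_force: [-0.1, 0.9, 3.3]
tcp_pos: [0.5676, -0.1525, 0.1249]
contact_force: [-0.8, 0.3, 3.0]
```

```bash
python3 -m crank '[[[0,0,0],[0,0,0.05],1],[[0,0,0],[0,0,0],1]]'| egrep 'tcp|contact'
python3 -m crank '[[[0,0,0],[0,0,0.05],1],[[0,0,0],[0,0,0],1]]'| egrep 'tcp|contact'
python3 -m crank '[[[0,0,0],[0,0,0.05],1],[[0,0,0],[0,0,0],1]]'| egrep 'tcp|contact'
```

```text
tcp_pos: [0.5676, -0.1525, 0.1243]
contact_force: [-0.7, 0.4, 4.6]
tcp_pos: [0.5676, -0.1525, 0.1239]
contact_force: [-1.9, 0.4, 4.0]
tcp_pos: [0.5676, -0.1525, 0.1234]
contact_force: [-2.3, -0.1, 5.9]
```

```bash
python3 -m crank '[[[0,0,0],[0,0,0.05],1],[[0,0,0],[0,0,0.05],1],[[0,0,0],[0,0,0],1]]'| egrep 'tcp|contact'
python3 -m crank '[[[0,0,0],[0,0,0.05],1],[[0,0,0],[0,0,0],1]]'| egrep 'tcp|contact'
python3 -m crank '[[[0,0,0],[0,0,0],1]]'| egrep 'tcp|contact'
```

```text
tcp_pos: [0.5676, -0.1525, 0.1226]
contact_force: [-2.6, 0.3, 7.7]
tcp_pos: [0.5676, -0.1525, 0.1222]
contact_force: [-3.0, -0.3, 8.7]
tcp_pos: [0.5676, -0.1525, 0.1222]
contact_force: [-2.2, 0.2, 7.7]
```

```bash
python3 -m crank '[[[0,0,0],[0,0,0.05],1],[[0,0,0],[0,0,0.03],1],[[0,0,0],[0,0,0],1]]'| egrep 'tcp|contact'
for i in 1 2 3 4; do python3 -m crank '[[[0,0,0],[0,0,0],1]]'| egrep 'contact'; done
```

```text
tcp_pos: [0.5676, -0.1525, 0.1215]
contact_force: [-2.8, 0.2, 9.0]
contact_force: [-2.6, 1.5, 7.9]
contact_force: [-3.0, 1.9, 8.6]
contact_force: [-2.3, 1.0, 9.1]
contact_force: [-3.0, 0.6, 9.1]
```

```bash
python3 -m crank '[[[0,0,0],[0,0,0.06],1],[[0,0,0],[0,0,0],1]]'| egrep 'tcp|contact'
for i in 1 2 3 4 5 6; do python3 -m crank '[[[0,0,0],[0,0,0],1],[[0,0,0],[0,0,0],1]]'| egrep 'contact|time'; done
```

```text
tcp_pos: [0.5676, -0.1525, 0.121]
contact_force: [-3.3, 1.4, 10.1]
time_s: 32.2
contact_force: [-2.6, 2.2, 9.1]
time_s: 32.4
contact_force: [-2.6, 1.6, 8.8]
time_s: 32.6
contact_force: [-3.7, 1.9, 9.5]
time_s: 32.8
contact_force: [-3.3, 0.8, 10.1]
time_s: 33.0
contact_force: [-3.3, 1.3, 9.7]
time_s: 33.2
contact_force: [-2.5, 1.5, 9.9]
```

I hold slightly deeper for another second as margin, then withdraw straight up and aside.

```bash
python3 -m crank '[[[0,0,0],[0,0,0.03],1],[[0,0,0],[0,0,0],1],[[0,0,0],[0,0,0],1],[[0,0,0],[0,0,0],1],[[0,0,0],[0,0,0],1]]'| egrep 'contact'
python3 -m crank '[[[0,0,0],[0,0,0],1],[[0,0,0],[0,0,0],1],[[0,0,0],[0,0,0],1],[[0,0,0],[0,0,0],1],[[0,0,0],[0,0,0],1]]'| egrep 'contact'
python3 -m crank '[[[0,0,0],[0,0,-0.1],1],[[0,0,0],[0,0,-0.1],1],[[0,0,0],[0,0,-0.1],1],[[0,0,0],[0,0,-0.1],1],[[0,0,0],[0,0,-0.1],1],[[0,0,0],[0,0,-0.3],1],[[0,0,0],[0,0,-1],1],[[0,0,0],[0,0,-3],1]]'
python3 -m crank '[[[0,0,0],[0,0,-3],1],[[0,0,0],[0,-4.5,0],1],[[0,0,0],[0,-4.5,0],1],[[0,0,0],[0,-4.5,0],1],[[0,0,0],[0,-4.5,0],1],[[0,0,0],[0,0,0],1],[[0,0,0],[0,0,0],1]]'
python3 - <<'E'
from h import *
c=r.capture("top");im=c["color"][200:262,325:392,::-1];a=cv2.resize(im,None,fx=6,fy=6,interpolation=cv2.INTER_CUBIC)
d=r.capture("side");b=cv2.resize(d["color"][225:310,290:357,::-1],(398,372),interpolation=cv2.INTER_CUBIC)
cv2.imwrite("pics/m6.png",np.hstack([a,b]))
E
```

```text
contact_force: [-2.2, 1.8, 10.5]
contact_force: [-3.1, 1.8, 9.2]
time_s: 35.0
tcp_pos: [0.5657, -0.1523, 0.1661]
eef_rot: [-180.0, 0.3, 0.0]
contact_force: [0.6, -1.2, -0.1]
gripper_width: 0.0003
gripper_force: 0.0
time_s: 35.7
tcp_pos: [0.5674, 0.0287, 0.1985]
eef_rot: [-180.0, -0.0, 0.2]
contact_force: [-0.0, 0.4, -0.3]
gripper_width: 0.0005
gripper_force: 0.0
```

View pics/m6.png

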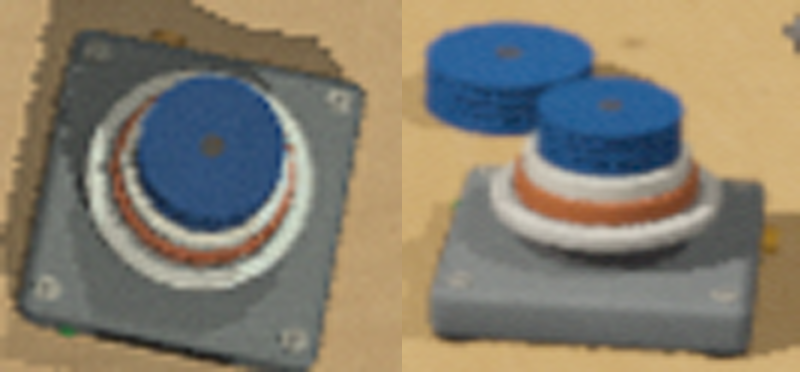

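The stack is unchanged: the cooler dot is still at (211,145) and everything sits flat and centred. I'm handing in.

```bash
python3 -c "
from plant import r
print(r.close_job())"
```

```text
the job is handed in; nothing more can be done
None
```

The job is handed in: copper, ceramic and the smallest cooler are stacked flat on the platform, centred to about 1 mm in the last pictures, and were pressed at a measured 9–10 N for over 2 s; no verdict came back.

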